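Stand the work light on its kickstand

TASK

The flat black work light sits face down in its sloping charging dock. While it is still in the dock, swing the kickstand on its back fully open; then pull the light out of the dock's sprung catch and stand it up on the open kickstand, wholly on the rubber mat, with its lens facing the sorting tray. Set it down rather than dropping it, let go, and leave the jar, the can and the battery pack where they are.

Things in the scene. Friction and masses are not known exactly. Their poses are not given: they have to be found in the camera images.
- light: Black slab 20 mm thick (x), 120 wide (y), 145 tall (z), about 0.37 kg. Origin: centre of bottom end face; z to the top edge, x out of the back (kickstand side, surface at x = 10 mm); white lens on the -x face. Docked, it leans 35 degrees, top towards the robot, lens down; its top 70 mm is free to grip across the thickness. Standing rightly it leans 25 degrees from vertical, top towards its back.
- leg (a joint): Kickstand hinge on the light's back, rad: 0 = folded flat against the back, up to 0.785 (45 degrees, a hard stop) = fully open, the foot end swinging away from the back. Stiff (about 0.06 N m): stays where left. Axis along the light's y through leg_hinge.
- leg_hinge (a point): Point on the kickstand's hinge axis, at x 14, y 0, z 91 mm in the light's frame; axes like the light's. Nothing stands out of the back above z = 98 mm.
- leg_fin (a point): Centre of the grip fin on the bare-metal kickstand's outer face: 14 mm wide (along y, pinch it across this), 26 mm out from the leg's face, 36 mm long. In the leg's frame (origin on the hinge, axes like the light's when folded) it is at x 16, y 0, z -55 mm; the fin spans x 3 to 29, z -73 to -37. Turns with the leg. The leg's plate: x -3 to 3, 36 mm wide.
- leg_foot (a point): Centre of the kickstand's rubber foot bar (8 mm round, 60 mm long along y), 82 mm from the hinge axis at the leg's free end. Standing rightly, this bar and the bottom edge of the light's back (x = 10 mm, z = 0) are what touch the ground.
- corner_l (a point): The light's bottom end, left corner: y = +60 mm, x = 0, z = 0 in the light's frame.
- corner_r (a point): The light's bottom end, right corner: y = -60 mm, x = 0, z = 0 in the light's frame.
- dock: Grey and black fixed charging dock, base 120 (x) by 170 mm (y), 75 high; origin: centre of its underside, +x away from the robot at yaw 0. Its pocket holds the light's lower end: 34 mm deep at the sides, 70 on the lens side, 22 at the rear corners, open mid-rear for the kickstand. The light leaves along its own +z; two sprung balls at its sides hold it with about 5 to 15 N until it snaps free.
- dock_seat (a point): Where the light's origin is when it is seated in the dock: 30 mm in +x and 24 mm above the dock's origin.
- mat: Dark grey rubber mat, fixed, 240 mm (x) by 220 mm (y), 3 mm thick, its top at z = 3 mm. Origin: centre of its underside. Its -x side is the tray's side.
- tray: Low open cardboard sorting tray with three compartments, fixed, 100 mm (x) by 160 mm (y), 30 mm high, centred 180 mm in front (-x) of the mat's centre. Origin: centre of its underside.
- jar: Bystander: amber jar, 66 mm diameter, 95 mm high, near the dock. Origin: centre of its underside.
- can: Bystander: steel can, 68 mm diameter, 90 mm high, beside the mat. Origin: centre of its underside.
- battery: Bystander: tool battery pack, 75 by 60 by 61 mm, towards the table's far side. Origin: centre of its underside.
There are look-alikes about, which are no part of the job. Leave any purple or turquoise look-alike of the dock alone.

How it is judged:
On the way, in this order (a step that is already met when the one before it is completed fails the run):
1. the kickstand is swung open (beyond 0.70 rad) while the light is still in the dock (value of joint leg above 0.7 rad and distance between light and dock_seat below 0.012 m), for 0.2 s.
2. the light is pulled clear of the dock, the kickstand still open (value of joint leg above 0.7 rad and distance between light and dock_seat above 0.05 m), for 0.1 s.
At the end, for the whole second after the job is handed in: Light at rest on the mat on its open kickstand (leg beyond 0.70 rad), leaning back 17 to 32 degrees, its origin below 14 mm and foot bar centre below 13 mm, corners and foot at most 3 mm beyond the mat, tray centre ahead of the lens within 60 mm of straight (value of joint leg above 0.7 rad and y of corner_l in the frame of mat between -0.113 and 0.113 m and y of corner_r in the frame of mat between -0.113 and 0.113 m and x of each of corner_l, corner_r in the frame of mat above -0.123 m and x of leg_foot in the frame of mat below 0.123 m and x of tray in the frame of light below -0.08 m and y of tray in the frame of light between -0.06 and 0.06 m and angle between light's own z axis and vertical between 0.3 and 0.56 rad and height (world z) of leg_foot below 0.013 m and height (world z) of light below 0.014 m and linear speed of light below 0.02 m/s and angular speed of light below 0.1 rad/s); the robot touches nothing.
It fails at once if the jar is moved more than 30 mm (distance of jar from where it was at the start of the episode above 0.03 m).
It fails at once if the can is moved more than 30 mm (distance of can from where it was at the start of the episode above 0.03 m).
It fails at once if the battery pack is moved more than 30 mm (distance of battery from where it was at the start of the episode above 0.03 m).
It fails at once if the light is dropped or slammed on to the mat (over 40 N) (contact force between light and mat above 40 N).
It also fails if it takes over 58 s, if anything falls off the work surface, if the arm or the gripper's body presses on something with over 40 N, if the wrist force passes 120 N, or if a joint passes its speed limit or range.

ROBOT

A 6-joint arm with a two-finger parallel gripper is mounted at the origin on the work surface. World frame = base frame: x ahead of the robot, y to its left, z up, the work surface at z = 0. Lengths are in m, angles in rad, forces in N, time in s.
With the tool pointing down it reaches from about 0.35 to 0.85 m from the base axis. Payload 8.1 kg.
Tool frame: the origin (TCP) lies at the centre of the arm's flange, where the gripper is bolted on; the fingertips stand 186 mm ahead of it and the grasp point (between the pads) lies 167 mm ahead of it; z points along the fingers, y is the line along which they close (so a half turn about z gives the same grasp; the last joint's range is limited). The gripper opens to 93 mm and grips with 3 to 60 N. Pads are 15 mm wide; open, the fingers measure 128 mm over their backs; the gripper's body (75 mm by 188 mm) begins 65 mm behind the grasp point.
Start: joints at [1.115, 0.13, 1.488, -0, 1.523, -0.085], TCP at [0.217, 0.559, 0.405] pointing down, gripper open.
Joint ranges: [-2.96, 2.96], [-0.89, 2.26], [0.02, 2.5], [-1.34, 4.48], [0, 2.73], [-2.66, 2.66]. Speed limits (rad/s): [2.39, 2.39, 2.79, 3.14, 3.14, 3.14].

INTERFACE

Orientations are given as a rotation vector (axis times angle).
In Python, from plant import robot gives the robot as it stands.
- The arm moves only by the tool apply_moves, never from a script. Its argument "series" is a list of rows, each a list of 2 entries, a list of its own where there are three numbers: the shift along the tool's x, y, z in mm, then the turn, a rotation vector about the tool's x, y, z in rad. A call has 1 to 12 rows; each row shifts and turns the commanded pose from where the row before left it, along the tool's axes as they then stand; what a row does not reach is not made up. A row lasts 1/12 s, in which the tool goes at most 41.7 mm and 7.16 degrees, less where a joint would pass 70% of its speed; a pose out of reach is approached as far as the arm can. A call is refused whole if a number of a shift passes 41.7 or a number of a turn 0.125, either way. A call with a gripper value outside its range is refused whole. "claw" is the opening, from 0 (shut) to 1 (fully open), set as the call begins (left out, the last holds). The fingers move at their own pace and stop on an object; "newtons" is the grip in N (left out, the last holds). Time passes only in rows, so rows that do not move let the fingers close. It gives the time, the measured TCP pose, the force, the opening and the grip force at its end, in the units of the state.
- robot.read_state(): the state, without advancing time (a new reading comes with each control period).
- robot.read_camera(name): name is "scene" or "side" or "wrist"; returns (picture, depth): 420x560x3 uint8, blue, green, red; 420x560 float32, m along the optical axis (not along the pixel's ray), 0 where there is no reading.
- robot.calibration(name): a dict with "fx", "fy", "cx", "cy" (pixels), "extrinsics" (4x4, takes a point from world to camera coordinates). Camera axes: x right, y down, z forward; pixel columns grow to the right and rows downward; lengths in m; the calibration is good to about 2 mm. A picture is of the moment at which its call begins: read the wrist's pose just before it. calibration takes no time and is no camera call; for the wrist camera it gives the pose at the moment of the call.
- robot.close_job(): hands the job in; it is judged then, once.
The state is a dict: "t": time; "q": joint angles; "dq": joint speeds; "joint_torque": joint torques, N m; "tool_pos": TCP position; "orientation": TCP orientation; "force": force on the tool from outside, world axes, zero at the start; "wrist_torque": the same for the moment, N m; "opening": finger opening in m; "gripper_force": force on a finger pad.
Only numpy, scipy, OpenCV 4.12 (cv2) and the standard library are available. Lean on these libraries where they do the work, as an engineer would, in place of code of your own. Each camera call takes 0.05 s, during which the arm holds its last target. There are 200 camera calls.

## Working session

There is one attempt and no reset: what is moved stays moved. The work goes in short steps, Python scripts to look and compute and a tool call to move; the robot and the scene stay as the last step left them, time stands still between calls to the robot, and variables do not carry over. Pictures are saved under pics/ and viewed, at most 10 in all, crops included, and the job is handed in when it is done.

Besides the shell and the picture viewer there is one more tool, called in YAML: its name, and indented under it one key for each argument. apply_moves: Moves the arm, as the interface text tells. Its arguments: {"type":"object","properties":{"series":{"type":"array"},"claw":{"type":"number"},"newtons":{"type":"number"}},"required":["series"]}

```bash
ls; mkdir -p pics
python3 - <<'E'
from plant import robot
import cv2,numpy as np
print(robot.read_state())
for n in ["scene","side"]:
    p,d=robot.read_camera(n); cv2.imwrite(f"pics/{n}0.png",p); np.save(f"pics/{n}0.npy",d)
    print(n,robot.calibration(n))
E
```

```text
pics
{'t': 0.0, 'q': array([ 1.11459045e+00,  1.31182194e-01,  1.48926962e+00,  1.45306922e-05,
        1.52297562e+00, -8.54169114e-02]), 'dq': array([-0.00043498, -0.00063276,  0.00073753, -0.00189811, -0.00023233,
        0.0004953 ]), 'joint_torque': array([-1.39107860e-04, -5.59846795e+01, -4.91747618e+01,  7.68121378e-02,
        3.56419827e-02, -1.85162667e-04]), 'tool_pos': array([0.21729905, 0.55903175, 0.40367987]), 'orientation': array([-5.79011009e-01, -3.08725953e+00,  2.77047365e-03]), 'force': array([-0.82457807, -0.31586793,  0.78968026]), 'wrist_torque': array([-0.0244767 ,  0.02249612,  0.03612352]), 'gripper_force': 0.0, 'opening': 0.09300222774085046}
scene {'fx': 436.15996745433, 'fy': 436.15996745433, 'cx': 276.62698753343574, 'cy': 209.8355763300916, 'extrinsics': array([[-0.87121056,  0.49079134, -0.01077172,  0.43866664],
       [ 0.30216679,  0.51882906, -0.79969471, -0.10829929],
       [-0.38689456, -0.69995733, -0.6003102 ,  1.31371348],
       [ 0.        ,  0.        ,  0.        ,  1.        ]])}
side {'fx': 463.77938434247284, 'fy': 463.77938434247284, 'cx': 277.2480793377379, 'cy': 211.68389428309752, 'extrinsics': array([[ 0.82681932, -0.56245115, -0.00430379, -0.4196709 ],
       [-0.32074003, -0.46518378, -0.82506356,  0.27156838],
       [ 0.4620559 ,  0.68355889, -0.56502354,  0.73383607],
       [ 0.        ,  0.        ,  0.        ,  1.        ]])}
```

View pics/scene0.png

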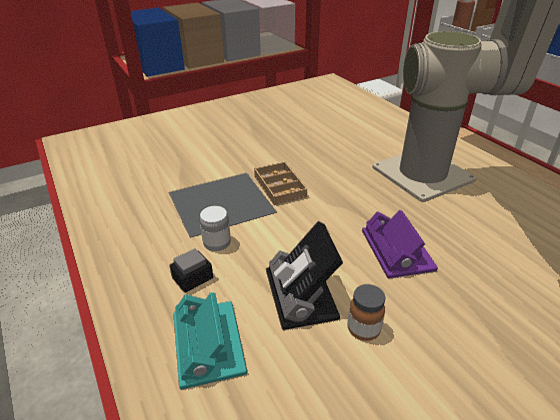

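View pics/side0.png

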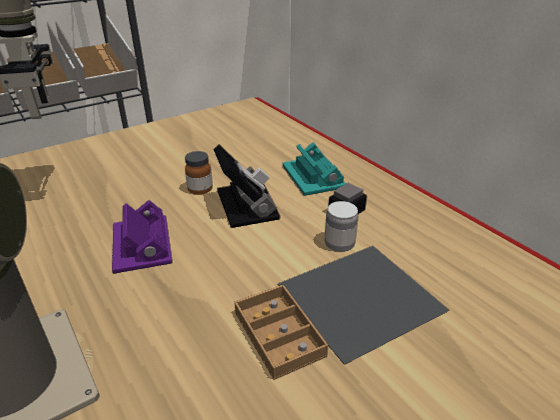

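```bash
cat > h.py <<'E'
import numpy as np,cv2
from plant import robot
from scipy.spatial.transform import Rotation as R
def cloud(n,d,c=None):
    c=c or robot.calibration(n); v,u=np.mgrid[:420,:560]
    P=np.stack([(u-c['cx'])/c['fx']*d,(v-c['cy'])/c['fy']*d,d],-1)
    E=np.array(c['extrinsics']); W=(P-E[:3,3])@E[:3,:3]
    W[d==0]=np.nan; return W
def ray(n,u,v,z,c=None):
    c=c or robot.calibration(n);E=np.array(c['extrinsics']);o=-E[:3,:3].T@E[:3,3]
    r=E[:3,:3].T@np.array([(u-c['cx'])/c['fx'],(v-c['cy'])/c['fy'],1]);return o+r*(z-o[2])/r[2]
E
python3 - <<'E'
from h import *
np.set_printoptions(precision=4,suppress=True)
for n,pts in [("scene",[(170,191),(248,175),(275,211),(190,232)]),("side",[(280,281),(373,248),(446,304),(348,352)])]:
    Q=np.array([ray(n,u,v,.003) for u,v in pts]);print(n,"mat",Q[:,:2].tolist(),Q.mean(0))
    W=cloud(n,np.load(f"pics/{n}0.npy"))
    for nm,(u,v) in (dict(tray=(280,183),can=(214,212),bat=(190,262),jar=(368,294),top=(320,224),topr=(341,265),fin=(298,262)) if n=="scene" else dict(tray=(281,328),can=(342,211),bat=(348,192),jar=(196,158),topl=(217,149))).items(): print(nm,W[v,u])
for n,b in [("scene",(255,210,115,125)),("side",(205,135,90,95))]:
    p=cv2.imread(f"pics/{n}0.png");x,y,w,h=b
    cv2.imwrite(f"pics/{n}c.png",cv2.convertScaleAbs(cv2.resize(p[y:y+h,x:x+w],None,fx=4.6,fy=4.6,interpolation=cv2.INTER_CUBIC),alpha=1.8))
E
```

```text
scene mat [[0.6895204424639235, -0.29223459822695985], [0.4583398368096945, -0.25579672823281796], [0.47591683308976834, -0.057801336941381676], [0.7044770543672023, -0.08902278404348152]] [ 0.5821 -0.1737  0.003 ]
tray [ 0.3989 -0.1655  0.0057]
can [ 0.658  -0.0219  0.0927]
bat [0.7578 0.076  0.061 ]
jar [0.5116 0.3602 0.0972]
top [0.5084 0.193  0.1456]
topr [0.4448 0.1973 0.0021]
fin [0.5758 0.2185 0.0919]
side mat [[0.48088697655539003, -0.04896655578131137], [0.705916090374875, -0.07748707338377003], [0.7013642093880997, -0.27626389670951523], [0.47688723907154673, -0.25601216140210775]] [ 0.5913 -0.1647  0.003 ]
tray [ 0.4085 -0.1573  0.0136]
can [ 0.6517 -0.0279  0.0933]
bat [0.7478 0.0585 0.0613]
jar [0.5042 0.3541 0.0955]
topl [0.5284 0.281  0.1437]
```

View pics/scenec.png

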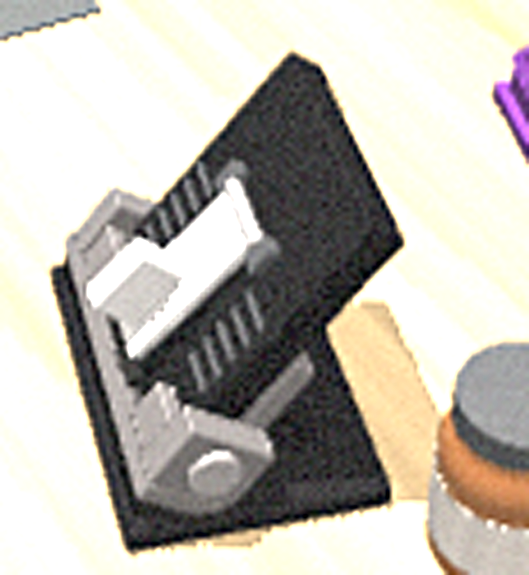

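Run:
```python
from h import *
np.set_printoptions(precision=4,suppress=True)
W=cloud("scene",np.load("pics/scene0.npy"));p=cv2.imread("pics/scene0.png")
m=np.zeros((420,560),np.uint8)
poly=(np.array([(290,75),(380,225),(330,280),(270,240),(235,150)])/4.6+[255,210]).astype(np.int32)
cv2.fillPoly(m,[poly],1);Q=W[(m>0)&np.isfinite(W[...,0])]
for i in range(4):
    c=Q.mean(0);n=np.linalg.svd(Q-c)[2][2];n*=np.sign(n[2]);r=(Q-c)@n;Q=Q[abs(r)<.003]
yaw=np.arctan2(n[1],n[0]);print("n",n,"c",c,"yaw deg",np.degrees(yaw),"elev",np.degrees(np.arcsin(n[2])),len(Q),r.std())
# all points on that plane
b=np.array([230,205,360,335]);A=W[b[1]:b[3],b[0]:b[2]].reshape(-1,3);A=A[np.isfinite(A[:,0])]
A=A[abs((A-c)@n)<.004];A=A[A[:,2]>.05]
yv=np.array([-np.sin(yaw),np.cos(yaw),0]);zv=np.cross(n,yv)
a=A@yv;z=(A-c)@zv
for lo in np.arange(-.08,.06,.01):
    s=(z>lo)&(z<lo+.01)
    if s.sum()>5: print(round(lo,2),s.sum(),a[s].min(),a[s].max())
print("zmax",np.percentile(z,[90,98,99.5,100]),A[np.argsort(-A[:,2])[:3]])
for n_,pts in [("scene",[(130,550),(390,500),(52,265)])]:
    for u,v in pts: print(ray(n_,255+u/4.6,210+v/4.6,.0))
```

```text
n [ 0.761  -0.2336  0.6052] c [0.541  0.2436 0.1299] yaw deg -17.061332180839702 elev 37.24531595743404 754 0.0009267385166536742
-0.08 115 0.32275385244036575 0.4432472390608945
-0.07 116 0.32276923872583324 0.4430634079675923
-0.06 118 0.32210217312548844 0.442441953440185
-0.05 116 0.32245032925696854 0.443284766778561
-0.04 94 0.32405241011978386 0.4427212085146699
-0.03 177 0.3211844250858048 0.4439041648723642
-0.02 185 0.3218303842852394 0.44383418197425695
-0.01 188 0.3233472866494136 0.4442005253270962
-0.0 195 0.32375005633032133 0.44273979314800094
0.01 197 0.3236676543452483 0.4436880378643806
0.02 100 0.32363741399364176 0.44311523573563644
zmax [0.0156 0.0225 0.0232 0.0241] [[0.5128 0.1957 0.1492]
 [0.5432 0.291  0.149 ]
 [0.5089 0.1899 0.1489]]
[0.6498 0.2863 0.    ]
[0.5373 0.3201 0.    ]
[0.5966 0.1169 0.    ]
```

```bash
cat >> h.py <<'E'
np.set_printoptions(precision=4,suppress=True)
yaw=np.radians(-17.06);L=np.radians(35)
f=np.array([np.cos(yaw),np.sin(yaw),0]);l=np.array([-np.sin(yaw),np.cos(yaw),0]);up=np.array([0,0,1.])
RL=np.column_stack([f*np.cos(L)+up*np.sin(L),l,-f*np.sin(L)+up*np.cos(L)])
c0=np.array([.541,.2436,.1299]);c0+=l*(.3831-c0@l)
O=c0-RL@[.010,0,.145-.0237]
def plan(p,Rt):
    s=robot.read_state();Rc=R.from_rotvec(s['orientation']).as_matrix()
    print("pos",s['tool_pos'],"t",s['t'],"open",s['opening'],"F",s['force'])
    print("turn first",R.from_matrix(Rc.T@Rt).as_rotvec(),"then shift mm",1e3*Rt.T@(p-s['tool_pos']))
Rdown=np.column_stack([-f,l,-up])
def finpt(a,x=.024,z=-.055):
    return O+RL@[.014+x*np.cos(a)-z*np.sin(a),0,.091+x*np.sin(a)+z*np.cos(a)]
E
python3 - <<'E'
from h import *
print(O)
g=finpt(0);print(g); plan(g+[0,0,.167+.09],Rdown)
E
```

```text
[0.5972 0.2175 0.0248]
[0.6072 0.2144 0.0761]
pos [0.2173 0.5591 0.4038] t 0.1 open 0.09325693874035243 F [ 0.1946  0.0528 -0.3459]
turn first [-0.0017 -0.0002 -0.073 ] then shift mm [-473.8657 -215.1007   70.6778]
```

apply_moves:
  series:
    - [[0,0,0],[0,0,-0.073]]
    - [[-34,-15.5,2],[0,0,0]]
    - [[-34,-15.5,2],[0,0,0]]
    - [[-34,-15.5,2],[0,0,0]]
    - [[-34,-15.5,2],[0,0,0]]
    - [[-34,-15.5,2],[0,0,0]]
    - [[-34,-15.5,2],[0,0,0]]
    - [[-34,-15.5,2],[0,0,0]]
    - [[-34,-15.5,2],[0,0,0]]
    - [[-34,-15.5,2],[0,0,0]]
    - [[-34,-15.5,2],[0,0,0]]
    - [[-34,-15.5,2],[0,0,0]]
  claw: 0.45

```text
t: 1.1
tool_pos: [0.5259, 0.285, 0.3822]
orientation: [-0.466, -3.106, 0.001]
force: [-0.1, 0.9, 0.1]
opening: 0.0417
gripper_force: 0.0
```

apply_moves:
  series:
    - [[-33,-15,15],[0,0,0]]
    - [[-33,-15,15],[0,0,0]]
    - [[-20,-8,10],[0,0,0]]
    - [[0,0,0],[0,0,0]]
    - [[0,0,0],[0,0,0]]
    - [[0,0,0],[0,0,0]]

```text
t: 1.6
tool_pos: [0.5956, 0.2254, 0.3427]
orientation: [-0.466, -3.106, -0.0]
force: [-0.6, 0.2, 0.3]
opening: 0.0419
gripper_force: 0.0
```

Run:
```python
from h import *
plan(finpt(0)+[0,0,.167+.09],Rdown)
c=robot.calibration("wrist");p,d=robot.read_camera("wrist");cv2.imwrite("pics/w1.png",p);np.savez("pics/w1.npz",d=d,E=c['extrinsics'],k=[c[k] for k in('fx','fy','cx','cy')])
E=np.array(c['extrinsics'])
def px(P):
    q=E[:3,:3]@P+E[:3,3];return c['fx']*q[0]/q[2]+c['cx'],c['fy']*q[1]/q[2]+c['cy']
for x,z in [(.029,-.037),(.029,-.073),(.024,-.055)]:
  for y in(-.007,.007): print(x,y,z,px(finpt(0,x,z)+l*y))
```

```text
pos [0.5956 0.2254 0.3427] t 1.6 open 0.04192094985915852 F [-0.6248  0.195   0.2537]
turn first [ 0.     -0.0008 -0.0001] then shift mm [-14.3579  -7.0926   9.6014]
0.029 -0.007 -0.037 (np.float64(267.41574254994794), np.float64(230.23104394911962))
0.029 0.007 -0.037 (np.float64(284.4795097188784), np.float64(230.23552494730808))
0.029 -0.007 -0.073 (np.float64(269.47461291218383), np.float64(240.74101281572302))
0.029 0.007 -0.073 (np.float64(284.45502329930315), np.float64(240.74507220785048))
0.024 -0.007 -0.055 (np.float64(268.6156216832659), np.float64(230.33047413831258))
0.024 0.007 -0.055 (np.float64(284.4667367897519), np.float64(230.33463794260058))
```

View pics/w1.png

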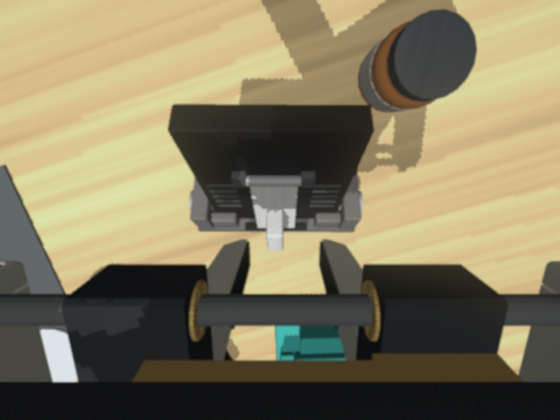

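Run:
```python
from h import *
z=np.load("pics/w1.npz");k=z['k'];c=dict(fx=k[0],fy=k[1],cx=k[2],cy=k[3],extrinsics=z['E'])
W=cloud("wrist",z['d'],c)
for v in range(176,258,4):
    P=W[v,275];q=RL.T@(P-O)*1e3;print(v,P,"light",q)
for u in (180,275,362): print(u,RL.T@(W[118,u]-O)*1e3)
p=cv2.imread("pics/w1.png");cv2.imwrite("pics/w1c.png",cv2.resize(p[160:270,180:370],None,fx=4,fy=4,interpolation=cv2.INTER_CUBIC))
```

```text
176 [0.5563 0.23   0.1083] light [12.8591  0.0383 92.8752]
180 [0.5587 0.2294 0.1116] light [16.7418  0.121  94.2541]
184 [0.5616 0.2285 0.1109] light [18.842   0.0754 91.9255]
188 [0.5652 0.2272 0.1065] light [19.4374 -0.0892 86.1082]
192 [0.5691 0.2258 0.1011] light [19.7536 -0.2867 79.2775]
196 [0.5728 0.2245 0.0979] light [21.0804 -0.4141 74.4532]
200 [0.5771 0.223  0.0919] light [21.4599 -0.631  66.9401]
204 [0.5813 0.2215 0.0874] light [22.5221 -0.8031 60.6938]
208 [0.5856 0.22   0.083 ] light [23.7438 -0.9735 54.4511]
212 [0.5887 0.2191 0.0841] light [26.9612 -0.9676 53.4604]
216 [0.5912 0.2184 0.0873] light [30.8965 -0.8906 54.625 ]
220 [0.5937 0.2177 0.0902] light [34.6773 -0.8231 55.5216]
224 [0.596  0.2171 0.0935] light [38.5464 -0.7405 56.9031]
228 [0.5991 0.2161 0.0938] light [41.4558 -0.7578 55.2377]
232 [0.6013 0.2155 0.0973] light [45.2692 -0.6709 56.7838]
236 [0.6042 0.2146 0.0985] light [48.4094 -0.6583 56.0521]
240 [0.6091 0.2129 0.0939] light [50.0398 -0.84   49.2713]
244 [0.6145 0.2111 0.0886] light [51.6414 -1.0458 41.6823]
248 [0.6216 0.2085 0.0791] light [52.4279 -1.3936 29.5637]
252 [0.6565 0.195  0.0015] light [ 38.52    -4.0425 -55.3632]
256 [0.6617 0.1934 0.0009] light [ 42.5359  -4.106  -59.007 ]
180 [  0.484  -54.0871 143.9107]
275 [  0.7644   1.4192 144.2991]
362 [  0.5611  52.1768 144.0426]
```

View pics/w1c.png

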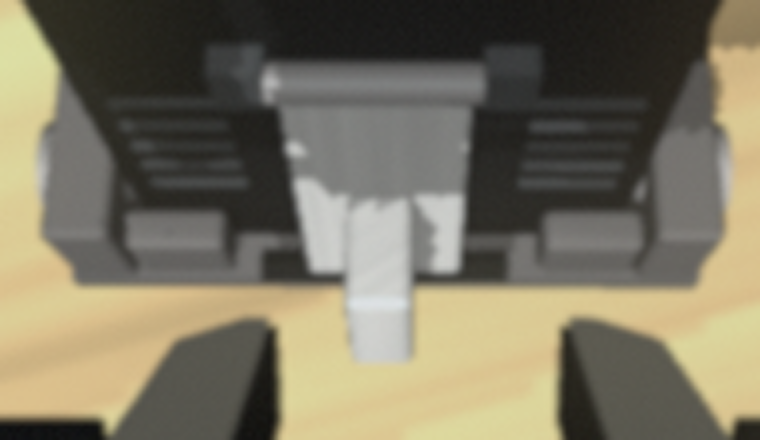

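Run:
```python
from h import *
a=np.linspace(.13,.83,13);P=np.array([finpt(t,.026,-.056) for t in a])-l*.0007
plan(P[0]+[0,0,.167],Rdown)
print(1e3*np.diff(P,axis=0)@Rdown)
```

```text
pos [0.5954 0.2259 0.3433] t 1.65 open 0.04206095304240468 F [0.1381 0.9748 0.3742]
turn first [0.0006 0.0001 0.0008] then shift mm [-20.4139  -8.2048  92.6712]
[[-1.2891 -0.     -3.3624]
 [-1.0909  0.     -3.4319]
 [-0.8889  0.     -3.4896]
 [-0.684  -0.     -3.5355]
 [-0.4767 -0.     -3.5694]
 [-0.2678 -0.     -3.5911]
 [-0.058   0.     -3.6006]
 [ 0.1521  0.     -3.5979]
 [ 0.3616 -0.     -3.5829]
 [ 0.5698  0.     -3.5557]
 [ 0.7762  0.     -3.5164]
 [ 0.9798 -0.     -3.4652]]
```

apply_moves:
  series:
    - [[-20.4,-8.2,0],[0,0,0]]
    - [[0,0,15],[0,0,0]]
    - [[0,0,20],[0,0,0]]
    - [[0,0,20],[0,0,0]]
    - [[0,0,15],[0,0,0]]
    - [[0,0,12],[0,0,0]]
    - [[0,0,10.5],[0,0,0]]
    - [[0,0,0],[0,0,0]]
    - [[0,0,0],[0,0,0]]

```text
t: 2.4
tool_pos: [0.6128, 0.2116, 0.2504]
orientation: [-0.465, -3.107, 0.0]
force: [-0.2, 0.1, 0.2]
opening: 0.0419
gripper_force: 0.0
```

apply_moves:
  series:
    - [[0,0,0],[0,0,0]]
    - [[0,0,0],[0,0,0]]
    - [[0,0,0],[0,0,0]]
    - [[0,0,0],[0,0,0]]
    - [[0,0,0],[0,0,0]]
    - [[0,0,0],[0,0,0]]
  claw: 0
  newtons: 12

```text
t: 2.9
tool_pos: [0.6133, 0.2112, 0.2508]
orientation: [0.466, 3.106, 0.001]
force: [0.8, 1.4, 1.9]
opening: 0.0138
gripper_force: 12.0
```

Gripped the fin (13.8 mm). Swing.

apply_moves:
  series:
    - [[-1.3,0,-3.4],[0,0,0]]
    - [[-1.1,0,-3.4],[0,0,0]]
    - [[-0.9,0,-3.5],[0,0,0]]
    - [[-0.7,0,-3.5],[0,0,0]]
    - [[-0.5,0,-3.6],[0,0,0]]
    - [[-0.3,0,-3.6],[0,0,0]]

```text
t: 3.4
tool_pos: [0.6178, 0.2097, 0.2717]
orientation: [0.466, 3.106, 0.0]
force: [2.0, 2.2, -3.7]
opening: 0.0137
gripper_force: 12.0
```

apply_moves:
  series:
    - [[0,0,-3.6],[0,0,0]]
    - [[0.15,0,-3.6],[0,0,0]]
    - [[0.35,0,-3.6],[0,0,0]]
    - [[0,0,0],[0,0,0]]
    - [[0,0,0],[0,0,0]]

```text
t: 3.82
tool_pos: [0.6174, 0.2099, 0.283]
orientation: [0.466, 3.106, 0.001]
force: [1.4, 0.9, 2.2]
opening: 0.0139
gripper_force: 12.0
```

apply_moves:
  series:
    - [[0.55,0,-3.5],[0,0,0]]
    - [[0.5,0,-2.4],[0,0,0]]
    - [[0.3,0,-1.2],[0,0,0]]
    - [[0,0,0],[0,0,0]]

```text
t: 4.15
tool_pos: [0.616, 0.2103, 0.2895]
orientation: [0.466, 3.106, 0.0]
force: [3.1, 1.9, 0.3]
opening: 0.014
gripper_force: 12.0
```

Run:
```python
from h import *
s=robot.read_state();print(s['force'],s['tool_pos'],s['gripper_force'])
for n in("side","scene"):
    p,d=robot.read_camera(n);cv2.imwrite(f"pics/{n}1.png",p);np.save(f"pics/{n}1.npy",d)
p=cv2.imread("pics/scene1.png")
cv2.imwrite("pics/s1c.png",cv2.convertScaleAbs(cv2.resize(p[180:345,220:400],None,fx=3.4,fy=3.4,interpolation=cv2.INTER_CUBIC),alpha=1.5))
# angle from tool pos
g=s['tool_pos']-[0,0,.167];q=RL.T@(g+l*.0007-O)-[.014,0,.091]
print("angle est",np.arctan2(q[0],-q[2])-np.arctan2(.026,.056),np.hypot(q[0],q[2]))
```

```text
[3.0862 1.865  0.2501] [0.616  0.2103 0.2895] 12.000558972358704
angle est 0.7687208668284482 0.06268895609459767
```

View pics/s1c.png

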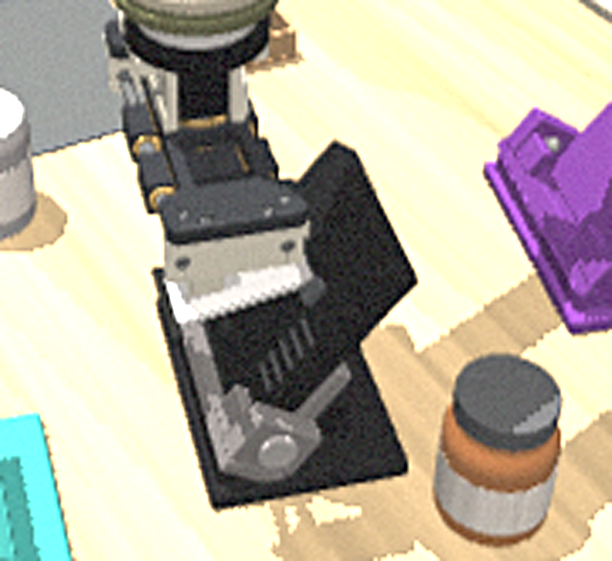

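apply_moves:
  series:
    - [[0.3,0,-1.2],[0,0,0]]
    - [[0.3,0,-1],[0,0,0]]
    - [[0.2,0,-0.7],[0,0,0]]
    - [[0,0,0],[0,0,0]]
    - [[0,0,0],[0,0,0]]
    - [[0,0,0],[0,0,0]]

```text
t: 4.75
tool_pos: [0.6153, 0.2105, 0.2921]
orientation: [0.466, 3.106, 0.0]
force: [5.3, 2.6, -0.6]
opening: 0.0142
gripper_force: 12.0
```

apply_moves:
  series:
    - [[0,0,0],[0,0,0]]
    - [[0,0,0],[0,0,0]]
    - [[0,0,0],[0,0,0]]
    - [[0,0,0],[0,0,0]]
    - [[0,0,-20],[0,0,0]]
    - [[0,0,-30],[0,0,0]]
    - [[0,0,-30],[0,0,0]]
    - [[0,0,-30],[0,0,0]]
    - [[0,0,-15],[0,0,0]]
    - [[0,0,0],[0,0,0]]
    - [[0,0,0],[0,0,0]]
  claw: 0.45

```text
t: 5.67
tool_pos: [0.6152, 0.2105, 0.418]
orientation: [0.466, 3.105, 0.001]
force: [0.4, 1.0, -0.8]
opening: 0.0416
gripper_force: 0.0
```

Run:
```python
from h import *
c=robot.calibration("wrist");p,d=robot.read_camera("wrist");W=cloud("wrist",d,c);cv2.imwrite("pics/w2.png",p)
Q=(W-O)@RL*1e3
m=(abs(Q[...,1]+1)<4)&(Q[...,0]>25)&(Q[...,0]<120)&(Q[...,2]>20)&(Q[...,2]<110);F=Q[m];print(len(F))
# fin outer face: expressed in leg frame at several a
for a in(.7,.75,.785):
    x,z=F[:,0]-14,F[:,2]-91;X=x*np.cos(a)+z*np.sin(a);Z=-x*np.sin(a)+z*np.cos(a)
    s=(X>22)&(Z<-40)&(Z>-70);print(a,s.sum(),np.median(X[s]),np.polyfit(Z[s],X[s],1))
b=(abs(Q[...,0]-10)<4)&(abs(Q[...,1])<50)&(Q[...,2]>105);print("back x",np.median(Q[b][:,0]),"top z",Q[(abs(Q[...,0])<8)&(abs(Q[...,1])<40)&(Q[...,2]>130)][:,2].mean())
# next: grasp of light
zt=.125
Rg=np.column_stack([RL[:,1],RL[:,0],-RL[:,2]]);print(np.linalg.det(Rg))
Rg2=np.column_stack([-RL[:,1],-RL[:,0],-RL[:,2]])
s=robot.read_state();Rc=R.from_rotvec(s['orientation']).as_matrix();print(s['q'])
for r in(Rg,Rg2):
    print(np.linalg.det(r));plan(O+RL@[0,0,zt+.167+.08],r)
```

```text
553
0.7 230 34.01529849377326 [-0.0805 29.602 ]
0.75 224 31.250634504071826 [-0.0315 29.4609]
0.785 225 29.267449372297722 [ 0.0024 29.3872]
back x 10.097195296771886 top z 143.93169148268325
1.0
[ 0.2508  0.2614  1.3196 -0.      1.5617 -1.0222]
1.0
pos [0.6149 0.2104 0.4161] t 5.7167 open 0.04195179691895592 F [ 0.1227 -0.4116 -0.4669]
turn first [-0.4795 -0.4787  1.5173] then shift mm [   1.5452 -240.0277  -62.3952]
1.0
pos [0.6149 0.2104 0.4161] t 5.7167 open 0.04195179691895592 F [ 0.1227 -0.4116 -0.4669]
turn first [ 0.4786 -0.4795 -1.5171] then shift mm [ -1.5452 240.0277 -62.3952]
```

apply_moves:
  series:
    - [[0,0,-20],[-0.0342,-0.0342,0.1084]]
    - [[0,0,-20],[-0.0342,-0.0342,0.1084]]
    - [[0,0,0],[-0.0342,-0.0342,0.1084]]
    - [[0,0,0],[-0.0342,-0.0342,0.1084]]
    - [[0,0,0],[-0.0342,-0.0342,0.1084]]
    - [[0,0,0],[-0.0342,-0.0342,0.1084]]
    - [[0,0,0],[-0.0342,-0.0342,0.1084]]
    - [[0,0,0],[-0.0342,-0.0342,0.1084]]
    - [[0,0,0],[-0.0342,-0.0342,0.1084]]
    - [[0,0,0],[-0.0342,-0.0342,0.1084]]
    - [[0,0,0],[-0.0342,-0.0342,0.1084]]
    - [[0,0,0],[-0.0342,-0.0342,0.1084]]

```text
t: 6.72
tool_pos: [0.6138, 0.2099, 0.4538]
orientation: [1.954, 1.827, 0.436]
force: [-0.4, 0.3, 0.7]
opening: 0.0417
gripper_force: 0.0
```

apply_moves:
  series:
    - [[0,0,0],[-0.0342,-0.0342,0.1084]]
    - [[0,0,0],[-0.0342,-0.0342,0.1084]]
    - [[0,0,-20],[0,0,0]]
    - [[0,-35,0],[0,0,0]]
    - [[0,-40,0],[0,0,0]]
    - [[0,-40,0],[0,0,0]]
    - [[0,-40,0],[0,0,0]]
    - [[0,-30,0],[0,0,0]]
    - [[0,0,0],[0,0,0]]
    - [[0,0,0],[0,0,0]]

```text
t: 7.55
tool_pos: [0.4567, 0.2579, 0.3635]
orientation: [2.096, 1.555, 0.482]
force: [0.8, -0.5, -0.2]
opening: 0.0419
gripper_force: 0.0
```

Run:
```python
from h import *
Rg=np.column_stack([RL[:,1],RL[:,0],-RL[:,2]])
plan(O+RL@[0,0,.125+.167],Rg);print(robot.read_state()['q'])
```

```text
pos [0.4567 0.2579 0.3635] t 7.55 open 0.04189324328608071 F [ 0.7897 -0.4587 -0.1851]
turn first [-0.0035  0.0027  0.0044] then shift mm [  2.5197 -74.5522  69.2793]
[ 0.5769 -0.2189  1.9661 -0.5334  1.0444  1.0616]
```

apply_moves:
  series:
    - [[0,-37,0],[-0.0035,0.0027,0.0044]]
    - [[2.5,-37.5,0],[0,0,0]]
    - [[0,0,0],[0,0,0]]
    - [[0,0,10],[0,0,0]]
    - [[0,0,15],[0,0,0]]
    - [[0,0,15],[0,0,0]]
    - [[0,0,12],[0,0,0]]
    - [[0,0,10],[0,0,0]]
    - [[0,0,7],[0,0,0]]
    - [[0,0,0],[0,0,0]]
    - [[0,0,0],[0,0,0]]

```text
t: 8.47
tool_pos: [0.4398, 0.2665, 0.2681]
orientation: [2.099, 1.544, 0.495]
force: [-1.0, 0.5, -0.3]
opening: 0.0421
gripper_force: 0.0
```

Run:
```python
from h import *
Rg=np.column_stack([RL[:,1],RL[:,0],-RL[:,2]])
plan(O+RL@[0,0,.125+.167],Rg)
p,d=robot.read_camera("side");cv2.imwrite("pics/s3.png",cv2.convertScaleAbs(cv2.resize(p[60:230,150:330],None,fx=3.2,fy=3.2),alpha=1.5))
```

```text
pos [0.4398 0.2665 0.2681] t 8.4667 open 0.042068640819957745 F [-0.9599  0.5338 -0.265 ]
turn first [ 0.0039 -0.0018 -0.0054] then shift mm [-0.7487 -4.5167  1.8052]
```

View pics/s3.png

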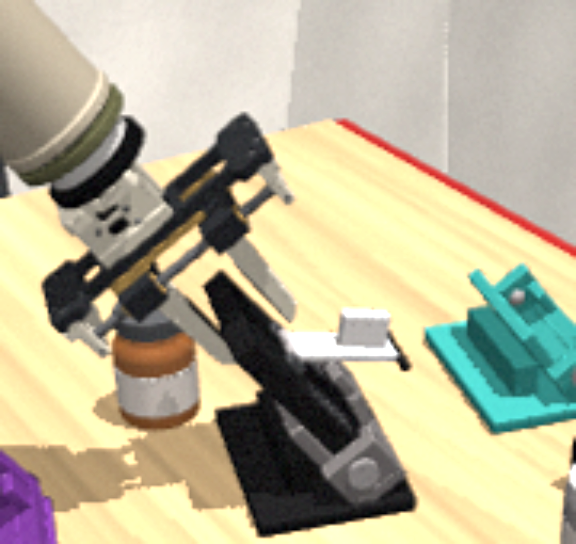

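apply_moves:
  series:
    - [[-0.7,-4.5,1.8],[0.0039,-0.0018,-0.0054]]
    - [[0,0,0],[0,0,0]]
    - [[0,0,0],[0,0,0]]

```text
t: 8.77
tool_pos: [0.4361, 0.2673, 0.264]
orientation: [2.096, 1.552, 0.49]
force: [-0.9, -0.7, -0.2]
opening: 0.0422
gripper_force: 0.0
```

apply_moves:
  series:
    - [[0,0,0],[0,0,0]]
    - [[0,0,0],[0,0,0]]
    - [[0,0,0],[0,0,0]]
    - [[0,0,0],[0,0,0]]
    - [[0,0,0],[0,0,0]]
    - [[0,0,0],[0,0,0]]
    - [[0,0,0],[0,0,0]]
  claw: 0
  newtons: 45

```text
t: 9.35
tool_pos: [0.4369, 0.267, 0.2645]
orientation: [2.096, 1.55, 0.491]
force: [3.8, -1.4, 1.0]
opening: 0.0202
gripper_force: 44.7
```

Run:
```python
from h import *
Rg=np.column_stack([RL[:,1],RL[:,0],-RL[:,2]])
plan(O+RL@[0,0,.125+.167],Rg)
s=robot.read_state();Rc=R.from_rotvec(s['orientation']).as_matrix()
np.savez("grasp.npz",Rt=Rc.T@RL,t=Rc.T@(O-s['tool_pos']));print(Rc.T@(O-s['tool_pos']))
```

```text
pos [0.4369 0.267  0.2645] t 9.35 open 0.02021137616972471 F [ 3.7728 -1.4206  1.0052]
turn first [ 0.0014 -0.0013  0.0003] then shift mm [-0.3377 -0.0612  0.6296]
[-0.0007 -0.0005  0.2926]
```

apply_moves:
  series:
    - [[0,0,-4],[0,0,0]]
    - [[0,0,-5],[0,0,0]]
    - [[0,0,-6],[0,0,0]]
    - [[0,0,-8],[0,0,0]]
    - [[0,0,-10],[0,0,0]]
    - [[0,0,-12],[0,0,0]]
    - [[0,0,-12],[0,0,0]]
    - [[0,0,-12],[0,0,0]]
    - [[0,0,-12],[0,0,0]]
    - [[0,0,-12],[0,0,0]]
    - [[0,0,-8],[0,0,0]]
    - [[0,0,0],[0,0,0]]

```text
t: 10.35
tool_pos: [0.3803, 0.2844, 0.3471]
orientation: [2.097, 1.552, 0.49]
force: [0.7, 0.3, -4.2]
opening: 0.0194
gripper_force: 45.0
```

```bash
cat >> h.py <<'E'
myaw=np.radians(-7.6);M=np.array([.587,-.169,.003]);a25=np.radians(25)
mf=np.array([np.cos(myaw),np.sin(myaw),0]);ml=np.array([-np.sin(myaw),np.cos(myaw),0])
RS=np.column_stack([mf*np.cos(a25)-up*np.sin(a25),ml,mf*np.sin(a25)+up*np.cos(a25)])
def stand(h,dx=-.035):
    return M+mf*dx+up*(.0042+h)
E
python3 - <<'E'
from h import *
s=robot.read_state();Rc=R.from_rotvec(s['orientation']).as_matrix()
G=np.load("grasp.npz");p,d=robot.read_camera("scene");cv2.imwrite("pics/sc4.png",p);np.save("pics/sc4.npy",d)
RLn=Rc@G['Rt'];On=s['tool_pos']+Rc@G['t'];print("light now",On)
W=cloud("scene",d);Q=(W-On)@RLn*1e3
b=(abs(Q[...,1])<55)&(Q[...,2]>20)&(Q[...,2]<80)&(abs(Q[...,0]-10)<6)&(abs(Q[...,1])>22);B=Q[b];print(len(B),np.median(B[:,0]),np.polyfit(B[:,2],B[:,0],1))
t=(abs(Q[...,0]-10)<5);print("z range on back",np.percentile(Q[t&(abs(Q[...,1])<58)&(Q[...,2]>-20)&(Q[...,2]<160)][:,2],[0,1,99,100]))
Rt=RS@G['Rt'].T;pt=stand(.08)-Rt@G['t'];print("target",pt);plan(pt,Rt);print(s['q'])
E
```

```text
light now [0.5401 0.2351 0.107 ]
402 11.716276707993865 [ 0.0037 11.5025]
z range on back [ -1.7561  -0.0848 143.9569 159.9217]
target [ 0.675  -0.1804  0.3524]
pos [0.3805 0.2842 0.3464] t 10.4 open 0.019514944194260475 F [ 0.468  -0.3518 -4.303 ]
turn first [ 1.0428  0.0158 -0.1703] then shift mm [-421.4583  317.7486 -154.8348]
[ 0.732  -0.3189  2.0791 -0.5795  1.109   1.2204]
```

apply_moves:
  series:
    - [[0,17,-24.6],[0,0,0]]
    - [[0,17,-24.6],[0,0,0]]
    - [[0,17,-24.6],[0,0,0]]
    - [[0,17,-24.6],[0,0,0]]
    - [[-14.7,10.2,7.1],[0,0,0]]
    - [[-24,16,11.2],[0,0,0]]
    - [[-24,16,11.2],[0,0,0]]
    - [[-24,16,11.2],[0,0,0]]
    - [[-24,16,11.2],[0,0,0]]
    - [[-24,16,11.2],[0,0,0]]
    - [[-24,16,11.2],[0,0,0]]
    - [[-24,16,11.2],[0,0,0]]

```text
t: 11.4
tool_pos: [0.4696, 0.064, 0.4646]
orientation: [2.098, 1.552, 0.486]
force: [0.8, 0.6, -4.8]
opening: 0.0199
gripper_force: 45.0
```

apply_moves:
  series:
    - [[-24,16,11.2],[0,0,0]]
    - [[-24,16,11.2],[0,0,0]]
    - [[0,0,0],[0.07,0.001,-0.0114]]
    - [[0,0,0],[0.0973,0.0015,-0.0159]]
    - [[0,0,0],[0.0973,0.0015,-0.0159]]
    - [[0,0,0],[0.0973,0.0015,-0.0159]]
    - [[0,0,0],[0.0973,0.0015,-0.0159]]
    - [[0,0,0],[0.0973,0.0015,-0.0159]]
    - [[0,0,0],[0.0973,0.0015,-0.0159]]
    - [[0,0,0],[0.0973,0.0015,-0.0159]]
    - [[0,0,0],[0.0973,0.0015,-0.0159]]
    - [[0,0,0],[0.0973,0.0015,-0.0159]]

```text
t: 12.4
tool_pos: [0.4932, 0.008, 0.4652]
orientation: [-2.173, -1.872, 0.331]
force: [0.4, -0.2, -5.6]
opening: 0.02
gripper_force: 45.0
```

Run:
```python
from h import *
G=np.load("grasp.npz");s=robot.read_state();Rc=R.from_rotvec(s['orientation']).as_matrix()
print("light",s['tool_pos']+Rc@G['t'],s['q'],s['gripper_force'])
Rt=RS@G['Rt'].T;plan(stand(.06)-Rt@G['t'],Rt)
```

```text
light [0.3953 0.0201 0.1897] [-0.0927 -0.0019  1.5369  0.0134  1.9486  0.0587] 44.994481801986694
pos [0.4932 0.008  0.4652] t 12.4 open 0.01999123642687892 F [ 0.4125 -0.2497 -5.578 ]
turn first [ 0.0926  0.0015 -0.0164] then shift mm [-162.8153  241.8845   33.8036]
```

apply_moves:
  series:
    - [[-20,0,0],[0.0926,0.0015,-0.0164]]
    - [[-36,0,0],[0,0,0]]
    - [[-36,0,0],[0,0,0]]
    - [[-36,0,0],[0,0,0]]
    - [[-34.8,20,0],[0,0,0]]
    - [[0,36,0],[0,0,0]]
    - [[0,36,0],[0,0,0]]
    - [[0,36,0],[0,0,0]]
    - [[0,36,0],[0,0,0]]
    - [[0,36,0],[0,0,0]]
    - [[0,24,0],[0,0,0]]
    - [[0,0,0],[0,0,0]]

```text
t: 13.4
tool_pos: [0.675, -0.1802, 0.3638]
orientation: [-2.093, -1.834, 0.404]
force: [-0.4, -0.5, -6.9]
opening: 0.0198
gripper_force: 45.0
```

Run:
```python
from h import *
G=np.load("grasp.npz");Rt=RS@G['Rt'].T;plan(stand(.06)-Rt@G['t'],Rt)
s=robot.read_state();Rc=R.from_rotvec(s['orientation']).as_matrix()
p,d=robot.read_camera("side");cv2.imwrite("pics/s5.png",p)
RLn=Rc@G['Rt'];On=s['tool_pos']+Rc@G['t'];W=cloud("side",d);Q=(W-On)@RLn*1e3
b=(abs(Q[...,1])<55)&(Q[...,2]>10)&(Q[...,2]<90)&(abs(Q[...,0]+10)<8);B=Q[b];print(len(B),np.median(B[:,0]),np.polyfit(B[:,2],B[:,0],1),np.percentile(B[:,1],[1,99]))
b=(abs(Q[...,1])<50)&(abs(Q[...,0]+10)<5)&(Q[...,2]>-25)&(Q[...,2]<60);print("zmin",np.percentile(Q[b][:,2],[0,1,3]))
```

```text
pos [ 0.675  -0.1802  0.3638] t 13.4 open 0.019847714076077536 F [-0.3887 -0.4736 -6.8723]
turn first [-0.0024 -0.0012  0.0008] then shift mm [-0.2212 13.2527 28.5271]
2142 -11.072983584970498 [ -0.012  -10.4402] [-54.1709  53.2114]
zmin [-1.7288 -0.323   1.1492]
```

View pics/s5.png

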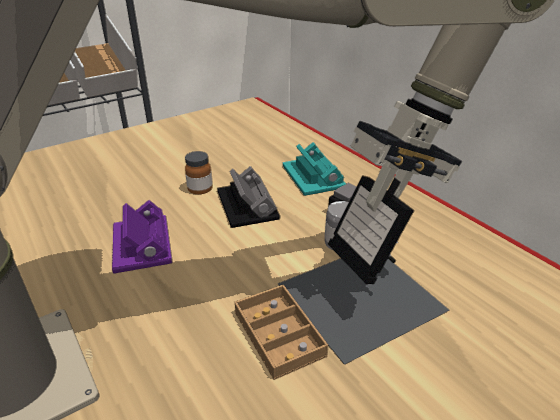

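apply_moves:
  series:
    - [[0,4.4,9.5],[0,0,0]]
    - [[0,5.5,11.8],[0,0,0]]
    - [[0,5.5,11.8],[0,0,0]]
    - [[0,5.5,11.8],[0,0,0]]
    - [[0,5.5,11.8],[0,0,0]]
    - [[0,4.4,9.5],[0,0,0]]
    - [[0,2.5,5.3],[0,0,0]]
    - [[0,1.5,3.2],[0,0,0]]
    - [[0,0,0],[0,0,0]]
    - [[0,0,0],[0,0,0]]

```text
t: 14.28
tool_pos: [0.6734, -0.1796, 0.2909]
orientation: [-2.099, -1.838, 0.399]
force: [-1.0, -0.4, -4.5]
opening: 0.02
gripper_force: 45.0
```

Run:
```python
from h import *
G=np.load("grasp.npz");Rt=RS@G['Rt'].T;plan(stand(0)-Rt@G['t'],Rt)
```

```text
pos [ 0.6734 -0.1796  0.2909] t 14.2833 open 0.01999772300244727 F [-1.0134 -0.3843 -4.5276]
turn first [0.0056 0.0001 0.    ] then shift mm [-0.5656  9.2945 16.0401]
```

apply_moves:
  series:
    - [[0,1.7,2.7],[0.003,0,0]]
    - [[0,1.7,2.7],[0,0,0]]
    - [[0,1.7,2.7],[0,0,0]]
    - [[0,1.0,1.8],[0,0,0]]
    - [[0,0.8,1.4],[0,0,0]]
    - [[0,0.4,0.9],[0,0,0]]
    - [[0,0,0],[0,0,0]]
    - [[0,0,0],[0,0,0]]

```text
t: 14.95
tool_pos: [0.6748, -0.1798, 0.2764]
orientation: [-2.097, -1.836, 0.402]
force: [0.3, 0.2, -4.9]
opening: 0.0201
gripper_force: 45.0
```

apply_moves:
  series:
    - [[0,0.4,0.9],[0,0,0]]
    - [[0,0.4,0.9],[0,0,0]]
    - [[0,0,0],[0,0,0]]
    - [[0,0,0],[0,0,0]]

```text
t: 15.28
tool_pos: [0.6748, -0.1799, 0.2761]
orientation: [-2.098, -1.836, 0.402]
force: [-2.2, 0.3, 4.3]
opening: 0.0198
gripper_force: 45.0
```

apply_moves:
  series:
    - [[0,0,0],[0,0,0]]
    - [[0,0,0],[0,0,0]]
    - [[0,0,0],[0,0,0]]
    - [[0,0,0],[0,0,0]]
  newtons: 3

```text
t: 15.62
tool_pos: [0.6748, -0.1801, 0.276]
orientation: [-2.098, -1.836, 0.402]
force: [-2.8, -0.2, 5.4]
opening: 0.0201
gripper_force: 3.0
```

Run:
```python
from h import *
G=np.load("grasp.npz");s=robot.read_state();Rc=R.from_rotvec(s['orientation']).as_matrix();print(s['force'],s['wrist_torque'])
RLn=Rc@G['Rt'];On=s['tool_pos']+Rc@G['t']
print("exp O",On,"lean",np.degrees(np.arccos(RLn[2,2])))
for n,sg in(("side",-1),("scene",1)):
    p,d=robot.read_camera(n);W=cloud(n,d);Q=(W-On)@RLn*1e3
    b=(abs(Q[...,1])<55)&(Q[...,2]>10)&(Q[...,2]<80)&(abs(Q[...,0]-10*sg)<6)&(abs(Q[...,1])>20);B=Q[b];print(n,len(B),np.median(B[:,0]),np.polyfit(B[:,2],B[:,0],1))
    z=np.abs(W[...,0]-.6)<.15;z&=np.abs(W[...,1]+.17)<.12;print("mat z",np.nanmedian(W[z&(W[...,2]<.01)][:,2]))
    cv2.imwrite(f"pics/{n}6.png",p)
```

```text
[-2.7652 -0.2117  5.4435] [-0.0123  0.7426  0.003 ]
exp O [ 0.5529 -0.1643  0.0105] lean 24.830827034735147
side 1060 -11.079831959334648 [ -0.0129 -10.4744]
mat z 0.004094855967974034
scene 9 7.962569054400183 [-0.011   8.1979]
mat z 0.004060233163181573
```

apply_moves:
  series:
    - [[0,0,0],[0,0,0]]
    - [[0,0,0],[0,0,0]]
    - [[0,0,0],[0,0,0]]
    - [[0,0,0],[0,0,0]]
    - [[0,0,0],[0,0,0]]
  claw: 0.35

```text
t: 16.13
tool_pos: [0.6748, -0.1798, 0.2743]
orientation: [-2.097, -1.836, 0.402]
force: [-0.5, -0.0, -0.8]
opening: 0.0322
gripper_force: 0.0
```

Run:
```python
from h import *
s=robot.read_state();print(s['force'],s['opening'],s['gripper_force'])
p,d=robot.read_camera("side");cv2.imwrite("pics/s7.png",cv2.resize(p[130:330,270:470],None,fx=3,fy=3))
```

```text
[-0.5167 -0.0081 -0.7503] 0.032229252050361756 0.0
```

View pics/s7.png

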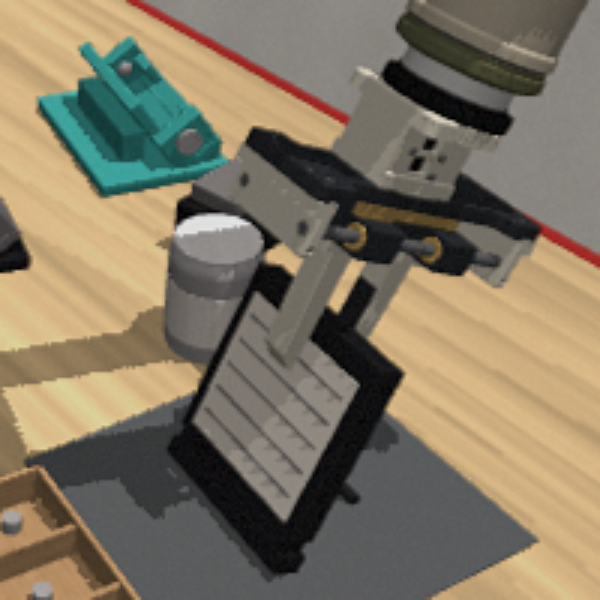

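apply_moves:
  series:
    - [[0,0,0],[0,0,0]]
    - [[0,0,-5],[0,0,0]]
    - [[0,0,-10],[0,0,0]]
    - [[0,0,-15],[0,0,0]]
    - [[0,0,-20],[0,0,0]]
    - [[0,0,-20],[0,0,0]]
    - [[0,0,-20],[0,0,0]]
    - [[0,0,-15],[0,0,0]]
    - [[0,0,0],[0,0,0]]
    - [[0,0,0],[0,0,0]]
    - [[0,0,0],[0,0,0]]
  claw: 0.42

```text
t: 17.1
tool_pos: [0.7183, -0.1858, 0.3688]
orientation: [-2.097, -1.836, 0.403]
force: [-0.1, -0.4, -0.1]
opening: 0.0391
gripper_force: 0.0
```

Run:
```python
from h import *
p,d=robot.read_camera("side");W=cloud("side",d)
O1=np.array([.553,-.1643,.0072]);Q=(W-O1)@RS*1e3
b=(abs(Q[...,1])<45)&(Q[...,2]>10)&(Q[...,2]<135)&(abs(Q[...,0]+10)<12);B=W[b];c=B.mean(0);n=np.linalg.svd(B-c)[2][2];n*=np.sign(n[0])
print("lean",np.degrees(np.arcsin(-n[2])),"yaw",np.degrees(np.arctan2(n[1],n[0])))
E=B@ml;print("y edges",np.percentile(Q[b|((abs(Q[...,0]+10)<6)&(abs(Q[...,1])<70)&(Q[...,2]>5)&(Q[...,2]<140))][:,1],[0,1,99,100]),"zmin",Q[(abs(Q[...,0]+10)<5)&(abs(Q[...,1])<50)&(Q[...,2]<40)&(Q[...,2]>-6)][:,2].min())
s=robot.read_state();print(s['tool_pos'],s['force'],s['t']);cv2.imwrite("pics/s8.png",cv2.resize(p[130:380,200:480],None,fx=2.2,fy=2.2))
```

```text
lean 23.379480312416913 yaw -7.405611500407151
y edges [-62.368  -61.1404  56.9179  59.6118] zmin -5.983848158661942
[ 0.7181 -0.1857  0.3682] [-0.1487 -0.1882 -0.5415] 17.15
```

View pics/s8.png

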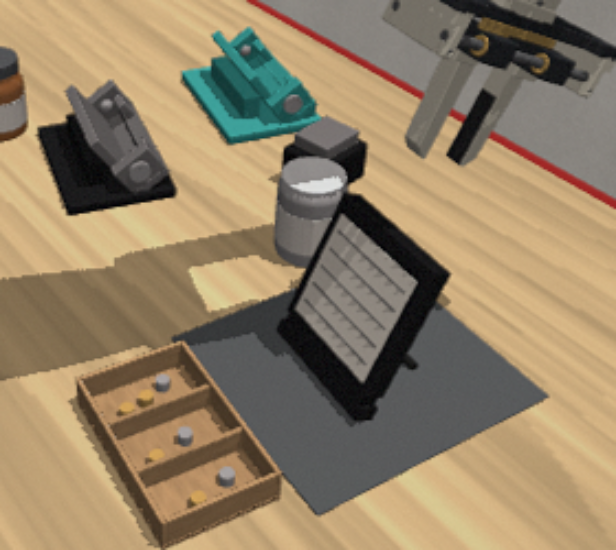

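```bash
python3 -c "
from plant import robot
print(robot.close_job())"
```

```text
the job is handed in; nothing more can be done
None
```

The job is handed in, with no verdict returned: the kickstand was opened fully in the dock (measured about 0.785 rad), and the light now stands on it on the mat, lens facing the tray, leaning about 24°, with the gripper clear and the jar, can and battery pack not touched.

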